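# Prop open the lid of the tool chest

## Task

The lid of the grey steel tool chest stands open on its stiff hinge. Swing the chest's own prop rod up out of its clip until it stands upright against its stop, then lower the lid onto it so that the rod's tip sits in the lid's slot and the rod holds the lid half open.

Things in the scene. Friction and masses are not known exactly. Their poses are not given: they have to be found in the camera images.
- chest: Grey steel tool chest, fixed: tray 220 (x) by 240 (y) by 70 high, contents below its rim, hinged lid. Origin: centre of its underside; x from its front (robot side) to the hinge side, y to the side with the rod, z up. In this frame, mm: hinge line along y at x 110, z 72; rod pivot at x 22, y 146, z 94; the rod's open-topped clip at x -15 (12 long), up to z 91, 10 to either side of the rod.
- lid (a joint): Lid angle, rad: 0 shut, 1.57 upright, stop 1.8; 0.7 to 0.85 resting on the rod. Grey shell 220 by 240, 55 deep, 0.5 kg. Stiff hinge: 1 to 3 N at the pull bar move it; it stays where left from 1.1 to 1.65, sinks shut below about 0.9 unless propped. Slot: steel bracket on the +y side in the rod's plane, 153 to 189 mm from the hinge, 36 between end walls 16 deep, roof 49 above the rim plane.
- prop_rod (a joint): Rod angle, rad: 0 lying in its clip, pointing to the chest's front; grows as the free end swings up; 1.57 upright, stop 1.652. Steel, 10 mm thick, ball tip 130 mm from the pivot. Hold its black swivel grip: a disc 24 across, 22 thick along y, that turns freely on the rod 90 mm from the pivot. Left near upright it stays; from 1.5 to the stop its tip meets the slot. Ignore the loose bar.
- lid_pull (a point): Centre of the lid's steel pull bar: 12 mm thick, 120 long, along the chest's y at y 0, 30 mm off the lid's front wall on two arms 10 wide at y -50 and +50. It points up when the lid is open. It is 250 mm from the hinge along the lid's rim plane and 25 mm from that plane towards the lid's top panel: at lid angle t, chest x = 110 - 250 cos t + 25 sin t, z = 72 + 250 sin t + 25 cos t.

How it is judged:
On the way:
1. the prop rod has been swung up to upright while the lid still stands clear above it (value of joint prop_rod above 1.4 rad and value of joint lid above 1 rad), for 0.2 s.
At the end, for the whole second after the job is handed in: The prop rod stands up (joint above 1.3 rad) with its tip in the lid's slot and the lid rests on it (lid joint between 0.62 and 0.9 rad), both at rest (value of joint prop_rod above 1.3 rad and value of joint lid between 0.62 and 0.9 rad and velocity of joint lid between -0.05 and 0.05 rad/s and velocity of joint prop_rod between -0.05 and 0.05 rad/s); the robot touches nothing.
It also fails if it takes over 54 s, if anything falls off the work surface, if the arm or the gripper's body presses on something with over 40 N, if the wrist force passes 120 N, or if a joint passes its speed limit or range.

## Robot

A 7-joint arm with a two-finger parallel gripper is mounted at the origin on the work surface. World frame = base frame: x ahead of the robot, y to its left, z up, the work surface at z = 0. Lengths are in m, angles in rad, forces in N, time in s.
With the tool pointing down it reaches from about 0.425 to 0.95 m from the base axis. Payload 16.7 kg.
Tool frame: the origin (TCP) lies between the finger pads; the fingertips stand 8 mm ahead of it and the grasp point (between the pads) lies 11 mm behind it; z points along the fingers, x is the direction in which the jaws open and shut, and the axes are right-handed (so a half turn about z gives the same grasp; the last joint's range is limited). The gripper opens to 94 mm and grips with 3 to 60 N. Pads are 16 mm wide; open, the fingers measure 119 mm over their backs; the gripper's body (75 mm by 177 mm) begins 78 mm behind the grasp point.
Start: joints at [1.194, 0.426, 0.074, 1.606, -0.034, 1.111, -0.067], TCP at [0.152, -0.658, 0.213] pointing down, gripper open.
Joint ranges: [-2.85, 2.85], [-0.5, 2.14], [-1.23, 1.37], [0.21, 2.46], [-1.02, 4.16], [0.16, 2.05], [-2.73, 2.73]. Speed limits (rad/s): [1.89, 1.89, 2.39, 2.39, 3.01, 3.01, 3.01].

## Interface

Orientations are given as a unit quaternion [w, x, y, z].
In Python, from bench import r, grip, kin, viewer, ticket gives the robot as it stands. Calls block until the motion is done:
- r.reach(position, orientation): joint-space move of the TCP to a pose.
- r.servo_line(position, frame=None, speed=0.15, max_force=None): straight line of the TCP; frame=None keeps the orientation; speed is the mean speed in m/s. With max_force (N) it stops when the force on the tool has changed by that much, and returns True; else False.
- r.move_j(angles): joint-space move.
- grip(opening): finger opening in m; the grip force is fixed at half the most; returns when the fingers have stopped.
- r.sleep(seconds).
- kin.solve_ik(position, orientation): joint angles nearest the present ones, or None.
- r.get_state(): the state.
- viewer.camera(name): name is "scene" or "side" or "wrist"; returns the picture (420x560x3 uint8, red, green, blue); there is no depth.
- viewer.camera_params(name): a dict with "fx", "fy", "cx", "cy" (pixels), "extrinsics" (4x4, takes a point from camera to world coordinates). Camera axes: x right, y down, z forward; pixel columns grow to the right and rows downward; lengths in m; the calibration is good to about 2 mm. A picture is of the moment at which its call begins: read the wrist's pose just before it. camera_params takes no time and is no camera call; for the wrist camera it gives the pose at the moment of the call.
A pose or a line that the arm cannot do raises r.Unreachable and nothing moves.
- ticket.hand_in(): hands the job in, once; it reports no verdict.
The state is a dict: "clock": time; "joints": joint angles; "dq": joint speeds; "effort": joint torques, N m; "eef_pos": TCP position; "ee_rot": TCP orientation; "ft_force": force on the tool from outside, world axes, zero at the start; "ft_torque": the same for the moment, N m; "finger_gap": finger opening in m.
Only numpy, scipy, OpenCV 4.12 (cv2) and the standard library are available. Lean on these libraries where they do the work, as an engineer would, in place of code of your own. Each camera call takes 0.05 s, during which the arm holds its last target. There are 200 camera calls.

## Working session

There is one attempt and no reset: what is moved stays moved. The work goes in short steps, each a Python script; the robot and the scene stay as the last script left them, time stands still between calls to the robot, and variables do not carry over. Pictures are saved under pics/ and viewed, about 8 in all and at most 12, crops included, and the job is handed in when it is done.

```bash
ls; mkdir -p pics; python3 - <<'E'
from bench import r,grip,kin,viewer,ticket
import cv2,numpy as np
for n in("scene","side"):
    cv2.imwrite(f"pics/{n}1.png",viewer.camera(n)[:,:,::-1]);print(n,viewer.camera_params(n))
print(r.get_state())
E
```

```text
pics
scene {'fx': 531.1898609747229, 'fy': 531.1898609747229, 'cx': 280.96793399142797, 'cy': 209.37091096484983, 'extrinsics': array([[ 9.29211475e-01,  3.52412301e-01, -1.11227719e-01,
         6.03733889e-01],
       [ 3.69547961e-01, -8.86596897e-01,  2.78173051e-01,
        -1.94742772e-01],
       [-5.82545306e-04, -2.99585568e-01, -9.54069258e-01,
         9.24683757e-01],
       [ 0.00000000e+00,  0.00000000e+00,  0.00000000e+00,
         1.00000000e+00]])}
side {'fx': 535.8443605047202, 'fy': 535.8443605047202, 'cx': 275.88890439326315, 'cy': 214.83482384260773, 'extrinsics': array([[ 0.99851134,  0.04477926, -0.03114373,  0.55788536],
       [ 0.05241175, -0.62958261,  0.77516369, -0.54558721],
       [ 0.0151037 , -0.77564203, -0.63099233,  0.55643082],
       [ 0.        ,  0.        ,  0.        ,  1.        ]])}
{'clock': 0.1, 'joints': array([ 1.19446861,  0.42666884,  0.07385604,  1.60653518, -0.03410186,
        1.11078973, -0.06707462]), 'dq': array([-1.38788291e-05,  2.26616133e-04,  9.56144437e-04, -3.44223938e-04,
        1.21615151e-03, -1.71853805e-03, -7.00254795e-04]), 'effort': array([ 7.52466498e-03, -9.37466812e+01,  3.67702916e+00, -4.55046237e+01,
       -4.85270249e-02,  1.68072665e-02,  7.90183663e-05]), 'eef_pos': array([ 0.15168591, -0.65734441,  0.21284958]), 'ee_rot': array([-3.23368046e-04,  7.82584781e-01, -6.22543762e-01, -4.70459434e-04]), 'ft_force': array([ 0.1950654 , -0.72127663,  0.78144585]), 'ft_torque': array([-0.03502115, -0.02798844,  0.00206785]), 'finger_gap': 0.09400512009812131}
```

View pics/scene1.png

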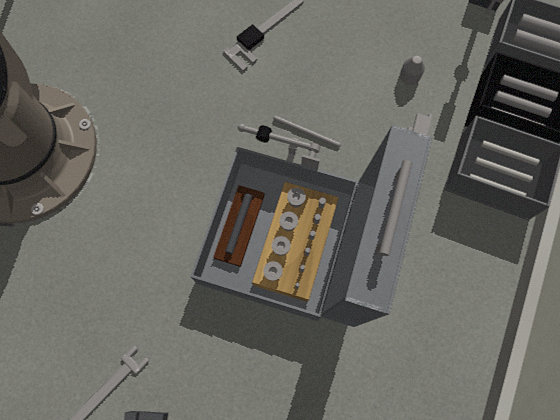

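View pics/side1.png

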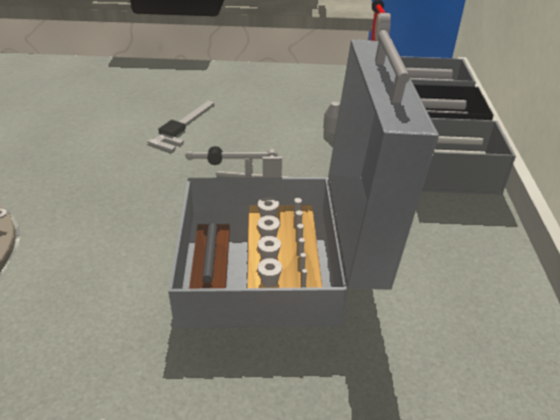

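Scene view: tray front corners are near (240,149) and (195,279), the grip at (264,133), and the pull bar runs (406,163)-(385,252). In the side view the tray corners are near (190,180), (174,293) and (343,293), and the grip is at (215,155). I'll fit the chest pose and lid angle to these.

```bash
cat > h.py <<'E'
from bench import r,grip,kin,viewer,ticket
import cv2,numpy as np
from scipy.optimize import least_squares
from scipy.spatial.transform import Rotation as R
def proj(n,P,cp=None):
    c=cp or viewer.camera_params(n);E=c["extrinsics"];p=(np.asarray(P)-E[:3,3])@E[:3,:3]
    return np.array([c["fx"]*p[0]/p[2]+c["cx"],c["fy"]*p[1]/p[2]+c["cy"]])
def c2w(p,pose):
    x,y,a=pose[:3];p=np.asarray(p)/1000.
    return np.array([x+np.cos(a)*p[0]-np.sin(a)*p[1],y+np.sin(a)*p[0]+np.cos(a)*p[1],p[2]])
def bar(t,y=0): return [110-250*np.cos(t)+25*np.sin(t),y,72+250*np.sin(t)+25*np.cos(t)]
def rodpt(q,d=90): return [22-d*np.cos(q),146,94+d*np.sin(q)]
E
python3 - <<'E'
from h import *
obs=[("scene",(-110,120,70),(240,149)),("scene",(-110,-120,70),(195,279)),("scene",(-68,146,94),(264,133)),
("scene",60,(406,163)),("scene",-60,(385,252)),("side",(-110,120,70),(190,180)),("side",(-110,-120,70),(174,293)),("side",(110,-120,70),(343,293)),("side",(-68,146,94),(215,155)),("side",60,(384,38)),("side",-60,(402,92))]
cp={n:viewer.camera_params(n) for n in("scene","side")}
f=lambda v:np.concatenate([proj(n,c2w(bar(v[3],p) if np.isscalar(p) else p,v),cp[n])-np.array(u) for n,p,u in obs])
s=least_squares(f,[.57,-.15,-.25,1.45],loss="soft_l1");print(s.x);print(f(s.x).reshape(-1,2).round(1))
np.save("pose.npy",s.x)
for n in ("scene","side"):
    im=viewer.camera(n)[:,:,::-1].copy()
    for p in [rodpt(0),rodpt(0,0),rodpt(0,130),bar(s.x[3],60),bar(s.x[3],-60),(-110,120,70),(-110,-120,70),(110,-120,70),(110,120,70),(-110,-120,0)]:
        u=proj(n,c2w(p,s.x));cv2.circle(im,(int(u[0]),int(u[1])),2,(0,0,255),-1)
    globals()[n]=im[0:340,100:500]
cv2.imwrite("pics/fit.png",np.hstack([scene,side]))
E
```

```text
[0.51433015 0.02140523 0.08712261 1.61505955]
[[ -1.1  -0.7]
 [ -2.   -0.2]
 [  1.9   2.7]
 [  0.9  -0.2]
 [ -0.8   2.7]
 [ -0.7  -1.2]
 [ -2.6   0.2]
 [  8.5  -2.5]
 [  1.3   1.6]
 [ -2.4  -3.1]
 [  1.6 -13.6]]
```

View pics/fit.png

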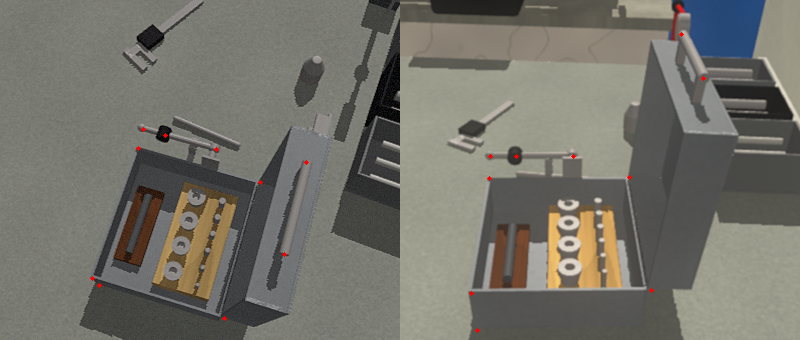

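The fit is within about 2 px; the outliers are two of my own readings, which were hidden edges. Next I plan the waypoints by IK, go above the grip and take a wrist look.

```bash
cat >> h.py <<'E'
pose=np.load("pose.npy")
def quat(jaw,tilt=0,pose=pose,flip=1):
    a=pose[2]; cx=np.array([np.cos(a),np.sin(a),0]);cy=np.array([-np.sin(a),np.cos(a),0]);Z=np.array([0,0,1.])
    z=np.sin(tilt)*cx-np.cos(tilt)*Z
    x=flip*(cy if jaw=="y" else np.cross(cy,z)); y=np.cross(z,x)
    q=R.from_matrix(np.c_[x,y,z]).as_quat();return np.array([q[3],q[0],q[1],q[2]]),z
def tcp(p,q,off=0,back=0.011): # TCP for grasp point at world p, backed off by `off` along tool
    return np.asarray(p)+q[1]*(back-off)
E
python3 - <<'E'
from h import *
for f in(1,-1):
    q=quat("y",flip=f);print("rod",f)
    for a in(0,.8,1.6):
        print(kin.solve_ik(tcp(c2w(rodpt(a),pose),q),q[0]))
for f in(1,-1):
    print("bar",f)
    for t,ti in((1.6,0),(1.2,0.2),(.78,0),(.78,.2),(.78,.4)):
        q=quat("x",ti,flip=f);print(t,ti,kin.solve_ik(tcp(c2w(bar(t),pose),q),q[0]))
q=quat("y",flip=1)
f=1 if kin.solve_ik(tcp(c2w(rodpt(0),pose),q),q[0]) is not None else -1
q=quat("y",flip=f)
r.reach([.45,-.2,.36],q[0])
r.reach(tcp(c2w(rodpt(0),pose),q,.13),q[0])
grip(.06)
cp=viewer.camera_params("wrist");im=viewer.camera("wrist")[:,:,::-1].copy()
for p in[rodpt(0),rodpt(0,0),rodpt(0,130)]: print(proj("wrist",c2w(p,pose),cp))
cv2.imwrite("pics/w1.png",im);print(r.get_state()["clock"],r.get_state()["eef_pos"])
E
```

```text
rod 1
[ 0.44107368  0.48427783 -1.12051225  2.13897479  0.58204896  0.86713699
  0.62558058]
[ 0.46274699  0.39553795 -1.11148584  2.03247151  0.43150138  0.97158776
  0.78780889]
[ 0.43556766  0.48173519 -1.10083119  1.87608505  0.48590674  1.08549435
  0.80157915]
rod -1
[ 0.33159588  0.41422219 -0.96905269  2.1434664   0.47451474  0.81270485
 -2.41877053]
[ 0.35800403  0.33870778 -0.96761213  2.03671553  0.34644724  0.93711583
 -2.27627172]
[ 0.26740885  0.3863443  -0.85364031  1.88388199  0.33915577  1.02288218
 -2.21355915]
bar 1
1.6 0 [-0.92358242  0.58795816  1.21349252  1.5723515  -0.55840461  1.37424623
 -2.70760263]
1.2 0.2 None
0.78 0 None
0.78 0.2 None
0.78 0.4 [-1.1363797  -0.39612244  0.72609822  2.31062445  0.53708639  0.80725582
  2.51602082]
bar -1
1.6 0 [ 0.3490994   0.40768082 -0.68734545  1.49489051  0.26185407  1.33259701
 -0.27273602]
1.2 0.2 [ 0.57942713  0.10730887 -0.79490878  1.86778744  0.11860608  1.00229386
 -0.17191706]
0.78 0 [ 0.56503699  0.09322907 -0.77201366  1.97098371  0.07275618  1.1047796
 -0.15041664]
0.78 0.2 [ 0.69349776 -0.05322541 -0.82976817  2.10117987 -0.03754411  0.87686096
 -0.03125144]
0.78 0.4 [ 0.80073992 -0.20218231 -0.85468256  2.23767035 -0.26130841  0.64937737
  0.19010912]
[285.04239995 200.15903903]
[285.03452894 285.44363324]
[285.04628736 158.03777887]
4.4333 [0.43388675 0.16094638 0.21301128]
```

View pics/w1.png

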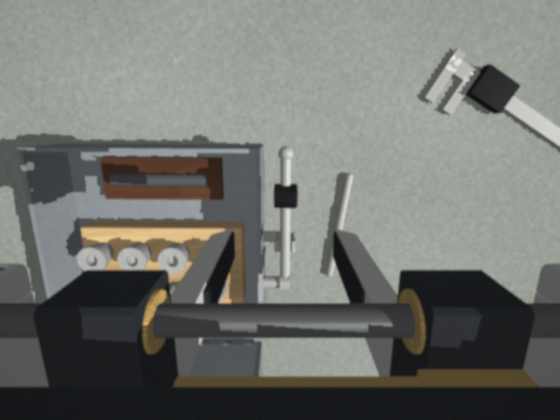

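The wrist view shows the grip at (286,196), where I predicted (285,200), and the tip at (286,153), where I predicted (285,158). So the chest sits about 4 mm toward the robot from my fit. I'll shift the pose, grasp and swing the rod up.

```bash
python3 - <<'E'
from h import *
pose[:3]+= [-.0038,.0006,0]; np.save("pose.npy",pose)
q=quat("y")
P=lambda a:tcp(c2w(rodpt(a),pose),q,.003)
grip(.05)
r.servo_line(P(0)+[0,0,.04]); print(r.servo_line(P(0),speed=.08,max_force=15))
s=r.get_state();print(s["eef_pos"]-P(0),s["ft_force"])
grip(0);s=r.get_state();print("gap",s["finger_gap"],s["ft_force"].round(1))
for a in np.linspace(0.12,1.6,11):
    r.servo_line(P(a),speed=.1);s=r.get_state();print(round(a,2),s["ft_force"].round(1),round(s["clock"],2),round(s["finger_gap"],4))
r.sleep(.3)
cv2.imwrite("pics/s2.png",np.hstack([viewer.camera("scene")[60:340,100:500],viewer.camera("side")[0:280,100:500]])[:,:,::-1])
E
```

```text
False
[2.10652364e-05 2.32366012e-04 1.51200436e-04] [ 0.05961487 -0.43956533  0.11914563]
gap 0.021823468431536364 [-0.8  5.4 -0. ]
0.12 [-1.1  6.5 -0.4] 7.03 0.0221
0.27 [-1.3  6.6  0.2] 7.31 0.0219
0.42 [-2.1  6.4 -0.3] 7.59 0.0216
0.56 [-2.8  6.6  0.6] 7.88 0.022
0.71 [-4.3  5.9  2.5] 8.16 0.0216
0.86 [-5.6  5.3  4.3] 8.44 0.0217
1.01 [-6.1  4.   9.2] 8.72 0.0217
1.16 [-5.7  3.2 13.1] 9.01 0.022
1.3 [-4.5  1.3 14. ] 9.29 0.0219
1.45 [-1.6  1.8 14.2] 9.57 0.0217
1.6 [ 0.7  0.7 10.9] 9.86 0.0217
```

View pics/s2.png

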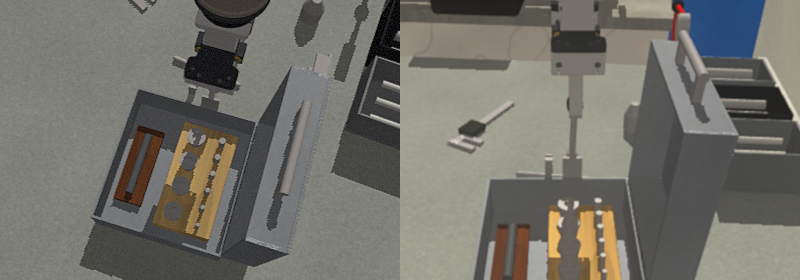

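The side view shows the rod standing upright, held at its grip, with the lid clear. I'll release it, rise, and look at it and at the bar from above.

```bash
python3 - <<'E'
from h import *
q=quat("y"); grip(.05); p=np.array(r.get_state()["eef_pos"]); r.servo_line(p+[0,0,.21],speed=.2)
side=viewer.camera("side")
q=quat("x",0,flip=-1); B=c2w(bar(pose[3]),pose)
r.reach(tcp(B,q,.12),q[0])
cp=viewer.camera_params("wrist");w=viewer.camera("wrist")
for y in(-60,0,60): print(y,proj("wrist",c2w(bar(pose[3],y),pose),cp))
for a in (1.5,1.6): print("rod side",a,proj("side",c2w(rodpt(a,130),pose)),proj("side",c2w(rodpt(a,0),pose)))
print(B,r.get_state()["clock"])
cv2.imwrite("pics/w3.png",np.hstack([w,side[40:,240:480][:, :]] if False else [w[:,:,::-1],cv2.copyMakeBorder(side[60:260,240:480],0,220,0,0,cv2.BORDER_CONSTANT)[:,:,::-1]]))
E
```

```text
-60 [283.86246748 262.21919728]
0 [283.97563277 202.13847037]
60 [284.10102597 135.56581157]
rod side 1.5 [265.50236987  79.20659835] [271.0830586  155.91790794]
rod side 1.6 [274.59901853  79.02096625] [271.0830586  155.91790794]
[0.65601397 0.03471233 0.32064892] 13.4083
```

View pics/w3.png

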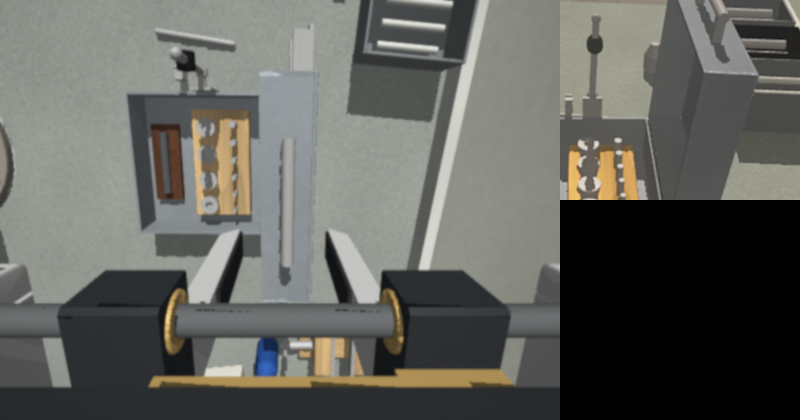

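The rod stands alone: its tip is at about (276,78) in the side picture, where I predicted (275,79) for 1.6 rad. The bar lies at column 288 (predicted 284), rows 139-268, so the lid angle is about 1.63. I'll put the fingers loosely around the bar and lower the lid along its arc.

```bash
python3 - <<'E'
from h import *
T0=1.63
def tgt(t):
    q=quat("x",.4*(T0-t)/.85,flip=-1); return tcp(c2w(bar(t),pose),q,.006),q[0]
p,o=tgt(T0); print(r.servo_line(p,o,speed=.1,max_force=10)); grip(.026)
s=r.get_state();print(s["finger_gap"],s["ft_force"].round(1),s["clock"])
f0=s["ft_force"]
for t in list(np.linspace(1.55,.95,8))+[.92,.89,.86,.84,.82,.80,.78]:
    p,o=tgt(t)
    hit=r.servo_line(p,o,speed=.1 if t>.94 else .06,max_force=15 if t>.94 else 7)
    s=r.get_state();print(round(t,2),hit,(s["ft_force"]-f0).round(1),round(s["clock"],2))
    if hit: break
r.sleep(.3)
cv2.imwrite("pics/s4.png",np.hstack([viewer.camera("scene")[60:340,100:500],viewer.camera("side")[0:280,100:500]])[:,:,::-1])
print((r.get_state()["ft_force"]-f0).round(1))
E
```

```text
False
0.026101816724650635 [-0.3  0.2  0.4] 15.2833
1.55 False [ 0.9 -0.8  0.5] 15.63
1.46 False [-0.1 -1.1 -0.1] 16.0
1.38 False [ 0.8 -0.5 -0.2] 16.37
1.29 False [ 0.3 -0.2 -0.5] 16.73
1.21 False [-0.1 -0.5 -1. ] 17.1
1.12 False [ 0.2  0.3 -0.2] 17.47
1.04 False [0.5 0.3 0. ] 17.83
0.95 False [-0.1 -2.2 -1.8] 18.2
0.92 False [-0.7  0.5 -2.9] 18.48
0.89 False [-1.5  0.6 -1.8] 18.75
0.86 False [ 0.6  0.3 -1.6] 19.02
0.84 False [-1.4 -0.2 -2.2] 19.27
0.82 False [-1.6 -0.4 -2.5] 19.52
0.8 False [-1.  -0.3 -1.3] 19.77
0.78 False [ 0.  -0.8 -1.8] 20.02
[-3.  -1.4  0.1]
```

View pics/s4.png

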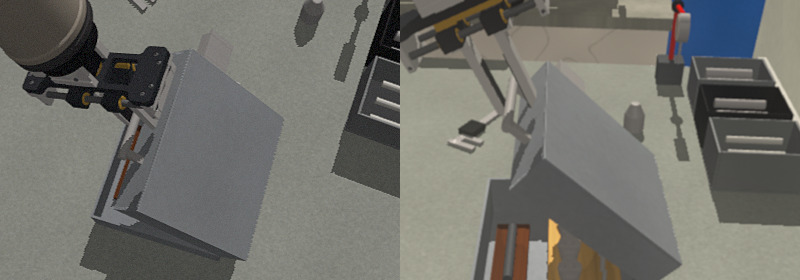

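The lid followed down and still leans lightly on the front finger. I'll ease down further until it is unloaded, then check.

```bash
python3 - <<'E'
from h import *
T0=1.63
def tgt(t):
    q=quat("x",.4*(T0-t)/.85,flip=-1); return tcp(c2w(bar(t),pose),q,.006),q[0]
for t in (.765,.75,.735,.72):
    p,o=tgt(t);hit=r.servo_line(p,o,speed=.05,max_force=6);r.sleep(.2)
    f=[r.get_state()["ft_force"]]
    for _ in range(4): r.sleep(.03);f.append(r.get_state()["ft_force"])
    print(t,hit,np.mean(f,0).round(1))
    if hit: break
for t in (.7,.75,.8,.85):print(t,[proj("side",c2w(bar(t,y),pose)).round() for y in(-60,60)])
w=viewer.camera("wrist");s=viewer.camera("side")
cv2.imwrite("pics/s5.png",np.hstack([cv2.resize(w,(400,300)),s[0:300,100:500]])[:,:,::-1]);print(r.get_state()["clock"])
E
```

```text
0.765 False [-1.9 -0.5 -1. ]
0.75 False [-2.5 -0.5 -0.8]
0.735 False [-2.8 -0.5 -0.8]
0.72 False [-0.  -0.3 -0.3]
0.7 [array([198., 137.]), array([205.,  88.])]
0.75 [array([206., 130.]), array([212.,  81.])]
0.8 [array([214., 123.]), array([220.,  75.])]
0.85 [array([223., 117.]), array([227.,  70.])]
22.8583
```

View pics/s5.png

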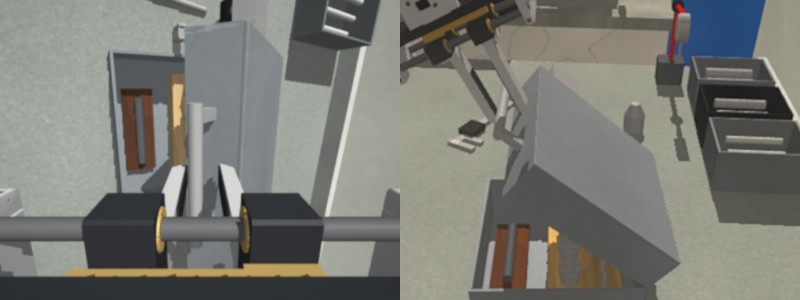

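The force fell to about zero at 0.72, so the lid appears to rest on the rod. I'll retract along the tool axis and check.

```bash
python3 - <<'E'
from h import *
T0=1.63
q=quat("x",.4*(T0-.72)/.85,flip=-1);p=np.array(r.get_state()["eef_pos"])
print(r.servo_line(p-.04*q[1],speed=.06,max_force=5))
p=np.array(r.get_state()["eef_pos"]);print(r.servo_line(p-.1*q[1]+[0,0,.05],speed=.15))
a=viewer.camera("side");r.sleep(1);b=viewer.camera("side");s=viewer.camera("scene")
print("moved px",int((np.abs(a.astype(int)-b).max(2)>25).sum()))
for t in (.62,.7,.75,.8,.85):print(t,[proj("side",c2w(bar(t,y),pose)).round() for y in(-60,60)])
for q_ in(1.5,1.6,1.65):print(q_,proj("scene",c2w(rodpt(q_,90),pose)).round())
cv2.imwrite("pics/s6.png",np.hstack([s[60:340,100:500],b[0:280,100:500]])[:,:,::-1]);print(r.get_state()["clock"])
E
```

```text
False
False
moved px 0
0.62 [array([186., 148.]), array([195.,  98.])]
0.7 [array([198., 137.]), array([205.,  88.])]
0.75 [array([206., 130.]), array([212.,  81.])]
0.8 [array([214., 123.]), array([220.,  75.])]
0.85 [array([223., 117.]), array([227.,  70.])]
1.5 [314. 124.]
1.6 [320. 125.]
1.65 [322. 126.]
25.95
```

View pics/s6.png

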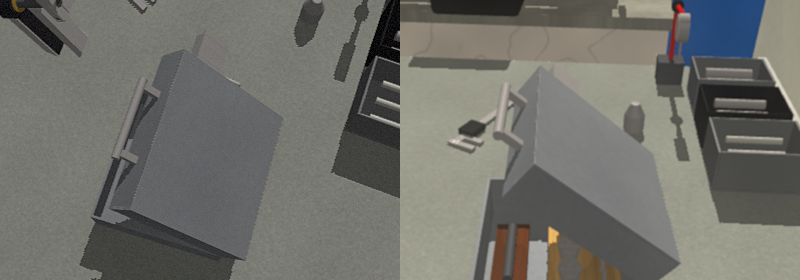

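The side view has the bar at about (203,138)-(205,88), so the lid is near 0.71 and still for 1 s with the robot clear. That is a little below the 0.78 I computed for the rod at 1.6. I have time, so I'll look at the rod itself from its side with the wrist camera.

```bash
python3 - <<'E'
from h import *
s=r.get_state();cp=viewer.camera_params("wrist");E=cp["extrinsics"]
w,x,y,z=s["ee_rot"];T=np.eye(4);T[:3,:3]=R.from_quat([x,y,z,w]).as_matrix();T[:3,3]=s["eef_pos"]
M=np.linalg.inv(T)@E
best=None;tip=c2w(rodpt(1.55,80),pose)
for b in(1.1,.9,.7,.5):
  for az in(0,.4,-.4,.8):
    for roll in np.arange(-3.1,3.1,.4):
      for d in(.28,.34):
        a=pose[2]+az
        zc=np.array([np.sin(b)*np.sin(a),-np.sin(b)*np.cos(a),-np.cos(b)])
        x0=np.cross([0,0,1],zc);x0/=np.linalg.norm(x0)
        x1=R.from_rotvec(roll*zc).apply(x0);m=np.c_[x1,np.cross(zc,x1),zc]
        C=np.eye(4);C[:3,:3]=m;C[:3,3]=tip-d*zc
        G=C@np.linalg.inv(M);q=R.from_matrix(G[:3,:3]).as_quat()[[3,0,1,2]]
        rel=R.from_euler('z',-pose[2]).apply(G[:3,3]-[pose[0],pose[1],0])
        if rel[1]<.24 or rel[2]<.12: continue
        j=kin.solve_ik(G[:3,3],q)
        if j is None: continue
        c=np.abs(j-s["joints"]).max()-2*b
        if best is None or c<best[0]: best=(c,b,az,roll,d,G[:3,3],q,j,rel)
print(best)
E
```

```text
(np.float64(-1.105334438536733), 1.1, 0.4, np.float64(-0.7000000000000006), 0.34, array([0.47150175, 0.29239996, 0.26233437]), array([ 0.42762527,  0.76574108,  0.46641942, -0.11502242]), array([-0.59575303,  0.6161379 , -0.66451839,  1.62044813,  0.81232478,
        1.89012381, -0.33213167]), array([-0.01535267,  0.27276514,  0.26233437]))
```

```bash
python3 - <<'E'
from h import *
s=r.get_state();E=viewer.camera_params("wrist")["extrinsics"]
w,x,y,z=s["ee_rot"];T=np.eye(4);T[:3,:3]=R.from_quat([x,y,z,w]).as_matrix();T[:3,3]=s["eef_pos"]
M=np.linalg.inv(T)@E
best=None;tip=c2w(rodpt(1.55,80),pose)
for b in(1.1,.9,.7):
  for az in(0,.4,.8):
    for roll in np.arange(-3.1,3.1,.3):
      for d in(.42,.5):
        a=pose[2]+az
        zc=np.array([np.sin(b)*np.sin(a),-np.sin(b)*np.cos(a),-np.cos(b)])
        x0=np.cross([0,0,1],zc);x0/=np.linalg.norm(x0)
        x1=R.from_rotvec(roll*zc).apply(x0);m=np.c_[x1,np.cross(zc,x1),zc]
        C=np.eye(4);C[:3,:3]=m;C[:3,3]=tip-d*zc
        G=C@np.linalg.inv(M);q=R.from_matrix(G[:3,:3]).as_quat()[[3,0,1,2]]
        rel=R.from_euler('z',-pose[2]).apply(G[:3,3]-[pose[0],pose[1],0])
        if rel[1]<.31 or rel[2]<.22: continue
        j=kin.solve_ik(G[:3,3],q)
        if j is None: continue
        c=np.abs(j-s["joints"]).max()-2*b
        if best is None or c<best[0]: best=(c,b,az,d,rel,G[:3,3],q,j)
print(s["eef_pos"],s["joints"].round(2),best)
c,b,az,d,rel,P,q,j=best
r.move_j(j)
im=viewer.camera("wrist")[:,:,::-1];cp=viewer.camera_params("wrist")
for a in(1.4,1.5,1.6):print(a,proj("wrist",c2w(rodpt(a,0),pose),cp).round(),proj("wrist",c2w(rodpt(a),pose),cp).round(),proj("wrist",c2w(rodpt(a,130),pose),cp).round())
cv2.imwrite("pics/w7.png",im);print(r.get_state()["clock"])
E
```

```text
[0.39345852 0.01177718 0.42829126] [ 0.48 -0.48 -0.41  2.07 -0.28  1.09  0.23] (np.float64(-1.0931472864519742), 1.1, 0.8, 0.5, array([-0.17193481,  0.33638342,  0.34017775]), array([0.3099779 , 0.34215236, 0.34017775]), array([0.38553128, 0.80495987, 0.42601136, 0.14805259]), array([-0.62791832,  0.33798756, -1.03053099,  1.87875679,  0.80694828,
        1.81604578, -0.86592871]))
1.4 [290. 162.] [279. 204.] [273. 226.]
1.5 [290. 162.] [283. 207.] [279. 230.]
1.6 [290. 162.] [287. 209.] [285. 233.]
27.6167
```

View pics/w7.png

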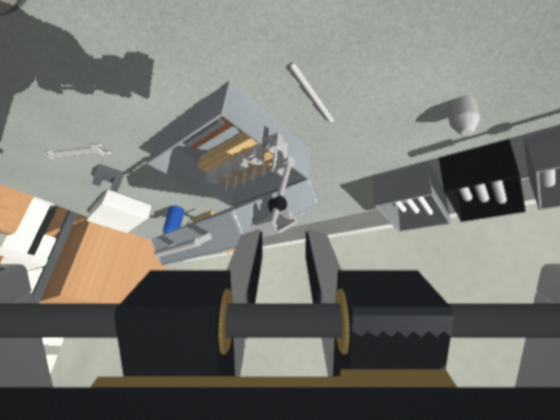

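The wrist view (inverted) shows the grip at (278,204), so the rod is at about 1.4, leaning slightly forward with its tip at the bracket. I'll zoom in to see whether the tip is inside the slot.

```bash
python3 - <<'E'
from h import *
im=cv2.imread("pics/w7.png");c=im[140:250,210:350][::-1,::-1]
k=5;c=cv2.resize(c,None,fx=k,fy=k,interpolation=cv2.INTER_CUBIC)
def lidp(t,d,h): return [110-d*np.cos(t)+h*np.sin(t),146,72+d*np.sin(t)+h*np.cos(t)]
def dot(p,col):
    u=proj("wrist",c2w(p,pose));u=((349-u[0]+.5)*k,(249-u[1]+.5)*k);cv2.circle(c,(int(u[0]),int(u[1])),4,col,-1)
for d in(153,189):
    for h in(33,49): dot(lidp(.71,d,h),(0,0,255))
for a,col in((1.35,(0,255,0)),(1.45,(255,0,0))): dot(rodpt(a,130),col);dot(rodpt(a,90),col)
dot(rodpt(1.4,0),(0,255,255))
cv2.imwrite("pics/w8.png",c)
E
```

```text
(no output)
```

View pics/w8.png

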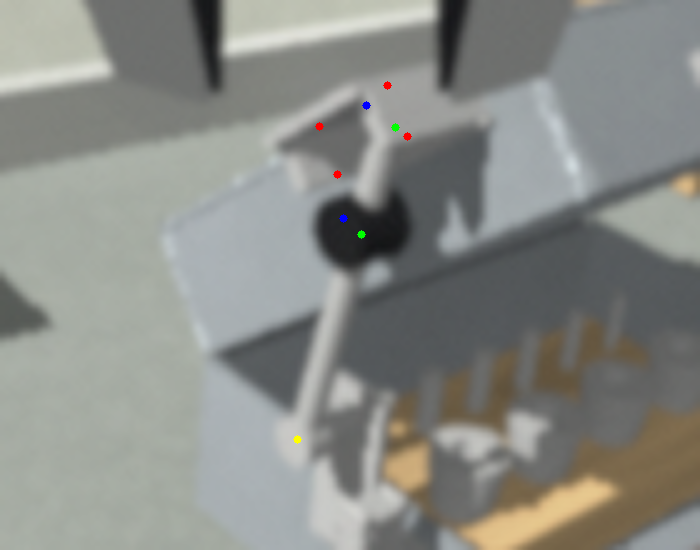

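The rod disappears behind the bracket's front wall, which suggests the tip is in the slot against that wall, but it's not conclusive. I'll take one closer, squarer look.

```bash
python3 - <<'E'
from h import *
q=[0.42762527,0.76574108,0.46641942,-0.11502242]
P=np.array([0.47150175,0.29239996,0.26233437])+[0,.02,.01]
j=kin.solve_ik(P,q);print(j,r.get_state()["joints"])
r.reach(P,q)
im=viewer.camera("wrist")[:,:,::-1].copy();u=proj("wrist",c2w(rodpt(1.4,110),pose));cp=viewer.camera_params("wrist")
up=proj("wrist",c2w(rodpt(1.4,150),pose))-proj("wrist",c2w(rodpt(1.4,0),pose))
ang=np.degrees(np.arctan2(up[0],-up[1]));A=cv2.getRotationMatrix2D((float(u[0]),float(u[1])),float(ang),3.0)
A[:,2]+=np.array([350,250])-u
def lidp(t,d,h): return [110-d*np.cos(t)+h*np.sin(t),146,72+d*np.sin(t)+h*np.cos(t)]
c=cv2.warpAffine(im,A,(700,550),flags=cv2.INTER_CUBIC)
pt=lambda p:(A@np.r_[proj("wrist",c2w(p,pose)),1]).round()
for a in(1.35,1.45,1.55):print(a,pt(rodpt(a,0)),pt(rodpt(a,90)),pt(rodpt(a,130)))
for t in(.7,.75):print(t,[pt(lidp(t,d,h)) for d in(153,189)for h in(33,49)])
cv2.imwrite("pics/w9.png",c);print(r.get_state()["clock"])
E
```

```text
[-0.51567193  0.68684544 -0.84020863  1.56414958  0.87517696  2.00016914
 -0.38292705] [-0.62589423  0.33663503 -1.02910382  1.87892165  0.80638514  1.81570271
 -0.8653133 ]
1.35 [350. 485.] [362. 300.] [368. 201.]
1.45 [350. 485.] [338. 297.] [332. 198.]
1.55 [350. 485.] [315. 296.] [297. 198.]
0.7 [array([325., 268.]), array([292., 239.]), array([388., 205.]), array([354., 174.])]
0.75 [array([306., 257.]), array([273., 230.]), array([364., 190.]), array([329., 161.])]
28.4167
```

View pics/w9.png

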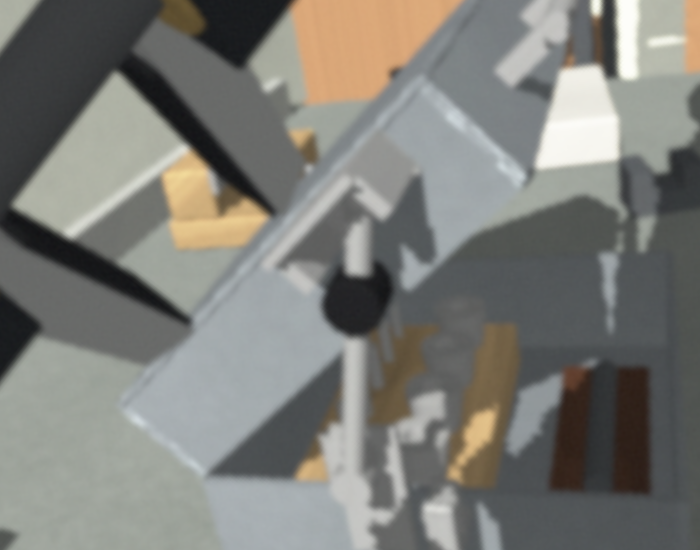

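The closer view shows the bracket with both end walls. The rod goes straight up between them, with its tip under the roof at about (358,195), against the front wall at (385,200). The grip at (357,302) gives a rod angle of about 1.37. I'll back off and hand in.

```bash
python3 - <<'E'
from h import *
p=np.array(r.get_state()["eef_pos"]);r.servo_line(p+[0,.05,.03])
a=viewer.camera("scene");r.sleep(.5);b=viewer.camera("scene")
print(int((np.abs(a.astype(int)-b).max(2)>25).sum()),r.get_state()["clock"],r.get_state()["ft_force"])
ticket.hand_in()
E
```

```text
639 29.5583 [-0.10946939  0.02083089  0.07793665]
the job is handed in; nothing more can be done
```

The job is handed in at about 29.6 s of the 54 s. The lid rests on the prop rod and the rod's tip is in the lid's slot. I swung the rod up by its grip to about 1.6 rad and released it while the lid still stood at about 1.63. Then I brought the lid down its arc with the fingers loosely around the pull bar, until the load on them fell to about zero, and backed off.

**What the last checks showed:**
- **Lid:** about 0.71 rad, within the required 0.62 to 0.9. It did not move over 1 s in the side view with the robot clear.
- **Rod tip:** a close wrist view shows it between the bracket's end walls, against the front one.
- **Robot:** clear of everything, with the force on the tool at about zero.

**What did not quite agree:**
- **Rod angle:** the rod moved forward from about 1.6 to roughly 1.35–1.4 rad as it took the lid. It is still above 1.3, but by less than I planned. The lid therefore sits lower than the 0.78 I first computed.
- **Last frame comparison:** two scene pictures 0.5 s apart just before hand-in differed in 639 pixels. I put that down to the arm settling after its last move, but did not confirm it.

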